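Peel the clinging top tray off the stack and hold it over the drip pan

TASK

The square metal parts trays are nested and cling together by the sprung catches on their sides: peel the top tray off by its lug at the corner away from the tall can, lifting that corner first while the opposite corner still rests on the stack, so that the trays below stay where they are. Then hold the tray level over the middle of the round drip pan, clear of it with its underside roughly 10 to 20 cm above the bench, and finish there still gripping it: do not put it down or let go. Leave the can, the flat tin and the hub undisturbed.

Things in the scene. Friction and masses are not known exactly. Their poses are not given: they have to be found in the camera images.
- stack: the five lower trays, nested, 1.8 kg together, loose on the bench; bare sheet metal, square 160 x 160 mm, the pile of 8 mm round rims reaching 62 mm high. A narrow sprung catch at the middle of each of its four sides (18 mm wide, to 10 mm outside the rim and 78 mm above the bench) noses over the top tray's rim. Origin: centre of the underside, on the bench; x, y along the sides, z up
- tray: top tray, same metal, 0.14 to 0.26 kg, 160 x 160 x 30 mm, floor 114 mm square. Origin: centre of underside, at the start 40 mm above the stack's, same yaw; its rim lies on the stack's (62 to 70 mm above the bench). Each catch holds about 3 N until the rim beside it has risen 5 mm: raise one lug in an arc about the opposite rim corner (110 mm from the centre, 24 mm above the underside)
- tray_mid (a point): centre of the top tray's underside (its origin)
- lug_a (a point): centre, half-way up, of the upright lug at the tray's (+x,+y) corner: a plate 8 mm thick along the tray's diagonal, 36 mm wide across it, standing 40 mm above the rim; 93 mm from the tray's centre, 50 mm above its underside (90 mm above the bench at the start); axes those of the tray. To be pinched over its 8 mm thickness, fingers from above, closing along the diagonal
- lug_b (a point): the same lug at the opposite (-x,-y) corner
- can: tall dark metal can, 100 mm across, 160 mm high, standing loose about 19 mm beyond one of the two lugged corners and crowding it. Origin: centre of its underside
- tin: flat round tin, 90 mm across, 30 mm high, loose, beyond the other lugged corner, low enough to work above. Origin: centre of its underside
- pan: round dark drip pan, fixed, 210 mm across the rim, 25 mm high, empty. Origin: centre of its underside
- hub: flanged steel hub, 110 mm across, 50 mm high, loose bystander far across the bench. Origin: centre of its underside

How it is judged (in metres and radians):
On the way:
1. the gripped corner away from the can is lifted more than 12 mm while the opposite corner is still down (its lug less than 8 mm up) (((z of lug_a in the frame of stack above 0.102 m and z of lug_b in the frame of stack below 0.098 m and horizontal distance between lug_a and can above 0.16 m and contact force between the fingers and tray above 0.5 N) or (z of lug_b in the frame of stack above 0.102 m and z of lug_a in the frame of stack below 0.098 m and horizontal distance between lug_b and can above 0.16 m and contact force between the fingers and tray above 0.5 N))), for 0.1 s.
At the end, for the whole second after the job is handed in: the tray is held in the fingers, still, within 17 degrees of level, its centre within 50 mm of the pan's centre seen from above and its underside 80 to 250 mm above the bench, touching neither stack nor pan; the lower trays and the bystanders stand within 20 mm of where they were (horizontal distance between tray_mid and pan below 0.05 m and height (world z) of tray_mid between 0.08 and 0.25 m and angle between tray_mid's own z axis and vertical below 0.3 rad and contact force between the fingers and tray above 1 N and contact force between tray and pan below 0.1 N and contact force between tray and stack below 0.1 N and linear speed of tray below 0.03 m/s and distance of each of stack, can, tin, hub from where it was at the start of the episode below 0.02 m and angle between each of stack, can, tin's own z axis and vertical below 0.1 rad); the arm keeps its last pose, push and grip.
It fails at once if the lower trays are dragged or lifted along (more than 20 mm, or tipped more than 0.15 rad) (distance of stack from where it was at the start of the episode above 0.02 m or angle between stack's own z axis and vertical above 0.15 rad).
It fails at once if a bystander is pushed more than 20 mm or the can or tin tipped (distance of any of can, tin, hub from where it was at the start of the episode above 0.02 m or angle between any of can, tin's own z axis and vertical above 0.35 rad).
It also fails if it takes over 48 s, if anything falls off the work surface, if the arm or the gripper's body presses on something with over 40 N, if the wrist force passes 120 N, or if a joint passes its speed limit or range.

ROBOT

A 6-joint arm with a two-finger parallel gripper is mounted at the origin on the work surface. World frame = base frame: x ahead of the robot, y to its left, z up, the work surface at z = 0. Lengths are in mm, angles in rad, forces in N, time in s.
With the tool pointing down it reaches from about 325 to 900 mm from the base axis. Payload 6.1 kg.
Tool frame: the origin (TCP) lies on the centre line of the jaws, within the pads' length; the fingertips stand 14 mm ahead of it and the grasp point (between the pads) lies 5 mm behind it; z points along the fingers, y is the line along which they close (so a half turn about z gives the same grasp; the last joint's range is limited). The gripper opens to 87 mm and grips with 3 to 60 N. Pads are 19 mm wide; open, the fingers measure 117 mm over their backs; the gripper's body (75 mm by 190 mm) begins 51 mm behind the grasp point.
Start: joints at [-1.41, 0.22, 1.526, -0, 1.395, -0.126], TCP at [176.796, -599.466, 236.538] pointing down, gripper open.
Joint ranges: [-2.98, 2.98], [-0.91, 2.08], [0.09, 2.57], [-1.24, 4.39], [0.2, 2.65], [-2.68, 2.68]. Speed limits (rad/s): [2.57, 2.57, 3.01, 3.14, 3.14, 3.14].

INTERFACE

Orientations are given as a 3x3 rotation matrix whose columns are the frame's x, y, z axes.
In Python, from workcell import read_state, snapshot, hand_in gives the robot as it stands.
- The arm moves only by the tool drive_tool, never from a script. Its arguments are lists of equal length, an entry for each row: "xyz": the shift along the tool's x, y, z in mm, a list of three; "spin": the turn about the tool's z in degrees; "claw": the finger opening in mm, from 0 to 87. In form: {"xyz": [[tx, ty, tz], ...], "spin": [spin, ...], "claw": [claw, ...]}. A call has exactly 8 rows; each row shifts and turns the commanded pose from where the row before left it, along the tool's axes as they then stand; what a row does not reach is not made up. A row lasts 1/10 s, in which the tool goes at most 50 mm and 8.59 degrees, less where a joint would pass 70% of its speed; a pose out of reach is approached as far as the arm can. A call with a gripper value outside its range is refused whole. The fingers move at their own pace and stop on an object; the grip force is fixed at half the most. Time passes only in rows, so rows that do not move let the fingers close, or fill a call up. It gives the time, the measured TCP pose, the force, the opening and the grip force at its end, in the units of the state.
- read_state(): the state, without advancing time (a new reading comes with each control period).
- snapshot(name): name is "scene" or "side" or "wrist"; returns a dict with "color" (400x640x3 uint8, red, green, blue), "fovy" (degrees; the focal length in pixels is half the picture's height over the tangent of half this angle, whatever the lens; pixels are square), "cx", "cy" (the principal point, pixels), "R" (3x3) and "t" (3): a world point X has camera coordinates R X + t; the wrist camera has in their place "T_tool_cam" (4x4, takes a point from camera to tool coordinates, whose origin is the TCP and whose axes are the flange's). Camera axes: x right, y down, z forward; pixel columns grow to the right and rows downward; lengths in mm; the calibration is good to about 2 mm. A picture is of the moment at which its call begins: read the wrist's pose just before it. There is no depth.
- hand_in(): hands the job in; it is judged then, once.
The state is a dict: "time_s": time; "joints": joint angles; "joint_vel": joint speeds; "joint_torque": joint torques, N m; "position": TCP position; "tcp_rot": TCP orientation; "wrist_force": force on the tool from outside, world axes, zero at the start; "ft_torque": the same for the moment, N m; "grip_width": finger opening in mm; "grip_force": force on a finger pad.
Only numpy, scipy, OpenCV 4.12 (cv2) and the standard library are available. Lean on these libraries where they do the work, as an engineer would, in place of code of your own. Each camera call takes 0.05 s, during which the arm holds its last target. There are 200 camera calls.

## Working session

There is one attempt and no reset: what is moved stays moved. The work goes in short steps, Python scripts to look and compute and a tool call to move; the robot and the scene stay as the last step left them, time stands still between calls to the robot, and variables do not carry over. Pictures are saved under pics/ and viewed, at most 10 in all, crops included, and the job is handed in when it is done.

Besides the shell and the picture viewer there is one more tool, called after "Call:" in YAML: its name, and indented under it one key for each argument. drive_tool: Moves the arm, as the interface text tells. Its arguments: {"type":"object","properties":{"xyz":{"type":"array","items":{"type":"array","items":{"type":"number"}}},"spin":{"type":"array","items":{"type":"number"}},"claw":{"type":"array","items":{"type":"number"}}},"required":["xyz","spin","claw"]}

```bash
ls; mkdir -p pics
python3 - <<'E'
from workcell import read_state, snapshot
import cv2,pickle,numpy as np
s=read_state(); print(s['time_s'],s['position'],np.round(s['tcp_rot'],3).tolist())
for n in ("scene","side"):
    d=snapshot(n); pickle.dump(d,open(f'{n}.pkl','wb')); cv2.imwrite(f'pics/{n}0.png',d['color'][:,:,::-1])
    print(n,d['fovy'],d['cx'],d['cy'],np.round(d['R'],3).tolist(),d['t'])
E
```

```text
pics
0.0 [ 176.70998974 -598.89327104  235.46456054] [[0.959, 0.283, -0.0], [0.283, -0.959, 0.002], [0.0, -0.002, -1.0]]
scene 57.65469640811665 321.0294090405162 203.8944324974411 [[0.467, 0.884, 0.009], [0.733, -0.382, -0.563], [-0.495, 0.27, -0.826]] [-288.74544441 -428.82377415 1253.27156326]
side 42.7323522600601 321.8756459611781 196.06937670489413 [[-0.869, -0.495, -0.003], [-0.243, 0.432, -0.868], [0.431, -0.754, -0.496]] [ 530.97247993  246.43996129 1046.82724627]
```

View pics/scene0.png

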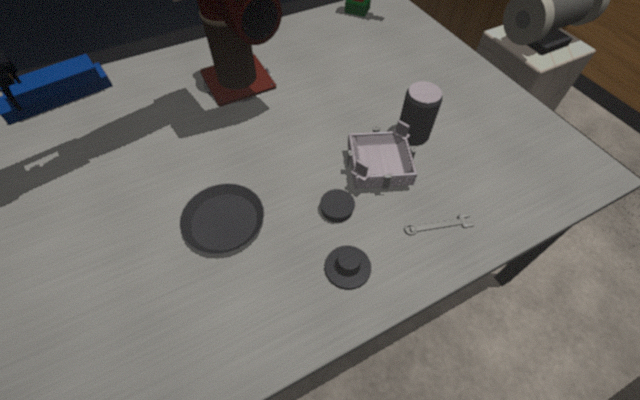

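View pics/side0.png

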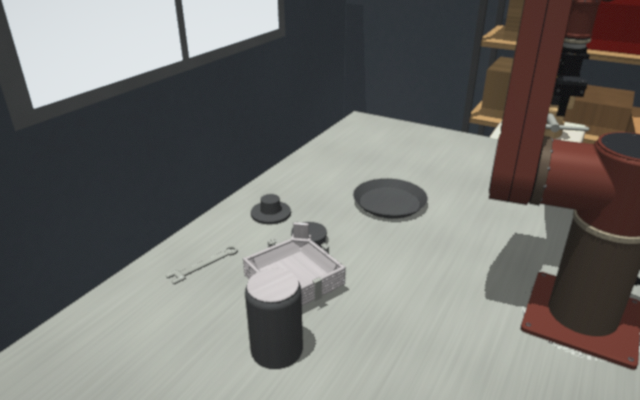

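The scene picture shows the can at top (424,92), the tray around (382,155), lugs near (402,130) by the can and (361,170) by the tin, the tin at (337,205), the pan at (222,219) and the hub at (348,266). The side view agrees.

```bash
cat > h.py <<'E'
import numpy as np,pickle,cv2
def cam(n): return pickle.load(open(f'{n}.pkl','rb'))
def f(d): return 200/np.tan(np.radians(d['fovy']/2))
def at(d,u,v,z):
    R=np.array(d['R']);t=np.array(d['t']);c=-R.T@t
    r=R.T@np.array([(u-d['cx'])/f(d),(v-d['cy'])/f(d),1]); return c+r*(z-c[2])/r[2]
def px(d,X):
    p=np.array(d['R'])@np.array(X,float)+d['t']; return np.array([d['cx'],d['cy']])+f(d)*p[:2]/p[2]
E
python3 - <<'E'
from h import *
d=cam('scene');s=cam('side')
for n,u,v,z in [('can',424,92,160),('tray',382,155,50),('lugcan',402,130,95),('lugtin',361,170,95),('tin',337,203,25),('pan',222,215,25),('hub',348,268,10)]:
    print(n,at(d,u,v,z).round(),)
for n,u,v,z in [('can',274,286,160),('lugtin',300,231,95),('pan',390,197,25),('tin',311,232,30)]: print('side',n,at(s,u,v,z).round())
a=cv2.resize(d['color'][70:230,310:450,::-1],None,fx=4,fy=4,interpolation=3)[:600]
b=cv2.resize(s['color'][215:365,235:355,::-1],None,fx=4,fy=4,interpolation=3)[:600]
cv2.imwrite('pics/c1.png',cv2.convertScaleAbs(a,alpha=1.3)); cv2.imwrite('pics/c2.png',cv2.convertScaleAbs(b,alpha=1.3))
E
```

```text
can [494. 378. 160.]
tray [556. 221.  50.]
lugcan [536. 292.  95.]
lugtin [605. 119.  95.]
tin [624.  43.  25.]
pan [ 522. -231.   25.]
hub [788. -18.  10.]
side can [486. 386. 160.]
side lugtin [590. 135.  95.]
side pan [ 519. -222.   25.]
side tin [617.  43.  30.]
```

View pics/c1.png

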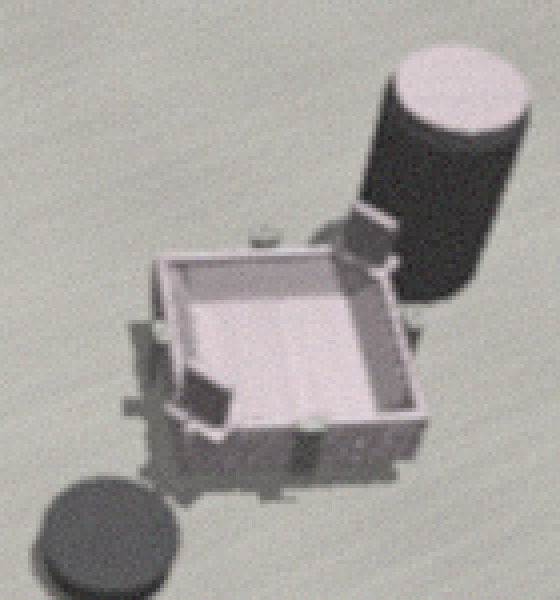

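View pics/c2.png

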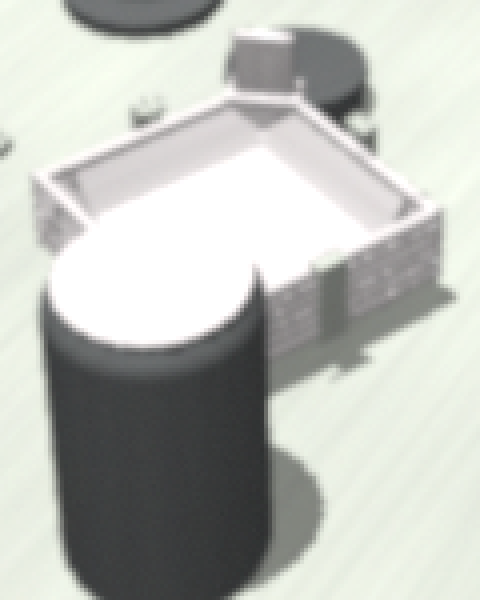

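The crops show clearly in scene: rim corners (349,134) and (416.5,174.5), and the lug top edges at (362,163.5) and (404,124.5). In side: rim corners (244,259) and (345.5,267), and the free lug's top (301,224).

```bash
cat > fit.py <<'E'
from h import *
from scipy.optimize import least_squares
d=cam('scene');s=cam('side')
# local frame: lug_tin along +e1 diag
obs=[(d,(348.9,133.9),'c1',70),(d,(416.3,174.4),'c2',70),(d,(362.2,163.5),'lt',110),(d,(404.2,124.5),'lc',110),
(s,(244.3,259),'c2',70),(s,(345.2,267),'c1',70),(s,(300.9,223.9),'lt',110)]
def loc(k,p):
    a=p[2]; e=np.array([np.cos(a),np.sin(a)]); n=np.array([-e[1],e[0]])
    o={'lt':93*e,'lc':-93*e,'c1':-111*n,'c2':111*n}[k]; return p[:2]+o
def r(p): return np.concatenate([px(c,[*loc(k,p),z])-uv for c,uv,k,z in obs])
o=least_squares(r,[556,221,np.arctan2(-165,70)])
print(o.x.round(2),np.degrees(o.x[2]).round(1),'res',r(o.x).round(1))
print('lug tin',loc('lt',o.x),'lug can',loc('lc',o.x))
E
python3 fit.py
```

```text
[560.99 212.07  -1.2 ] -68.9 res [-0.1 -1.1  0.1 -0.6 -0.6 -1.1 -0.7 -1.4 -1.5 -1.6 -0.5 -0.5 -0.3 -1. ]
lug tin [594.50836264 125.32279888] lug can [527.47581925 298.8239174 ]
```

Call:
drive_tool:
  xyz:
    - [25.2,-24,0]
    - [25.2,-24,0]
    - [25.2,-24,0]
    - [25.2,-24,0]
    - [25.2,-24,0]
    - [25.2,-24,0]
    - [25.2,-24,0]
    - [25.2,-24,0]
  spin: [0,0,0,0,0,0,0,0]
  claw: [60,60,60,60,60,60,60,60]

```text
time_s: 0.9
position: [316.2, -356.7, 236.1]
tcp_rot: [[0.959, 0.283, -0.0], [0.283, -0.959, 0.001], [-0.0, -0.001, -1.0]]
wrist_force: [0.5, 0.7, 0.5]
grip_width: 60.4
grip_force: 0.0
```

Call:
drive_tool:
  xyz:
    - [25.2,-24,0]
    - [25.2,-24,0]
    - [25.2,-24,0]
    - [25.2,-24,0]
    - [25.2,-24,0]
    - [25.2,-24,0]
    - [25.2,-24,0]
    - [25.2,-24,0]
  spin: [0,0,0,0,0,0,0,0]
  claw: [60,60,60,60,60,60,60,60]

```text
time_s: 1.7
position: [455.2, -115.6, 236.3]
tcp_rot: [[0.959, 0.283, -0.0], [0.283, -0.959, 0.0], [-0.0, -0.0, -1.0]]
wrist_force: [0.1, -0.4, -0.3]
grip_width: 60.0
grip_force: 0.0
```

Call:
drive_tool:
  xyz:
    - [25.2,-24,0]
    - [25.2,-24,0]
    - [25.2,-24,0]
    - [25.2,-24,0]
    - [25.2,-24,0]
    - [20,-20,0]
    - [10,-10,0]
    - [0,0,0]
  spin: [0,0,0,0,0,-1.5,-1.5,-1.7]
  claw: [60,60,60,60,60,60,60,60]

```text
time_s: 2.5
position: [561.8, 72.3, 236.0]
tcp_rot: [[0.931, 0.364, -0.001], [0.364, -0.931, 0.0], [-0.001, -0.0, -1.0]]
wrist_force: [0.2, 0.7, -0.9]
grip_width: 59.7
grip_force: 0.0
```

Run:
```python
from workcell import read_state, snapshot
import cv2,pickle,numpy as np
s=read_state(); print(s['time_s'],s['position'],np.round(s['tcp_rot'],3).tolist(),s['joints'])
d=snapshot('wrist'); d['state']=s; pickle.dump(d,open('w1.pkl','wb')); cv2.imwrite('pics/w1.png',d['color'][:,:,::-1])
print(np.round(d['T_tool_cam'],3).tolist(),d['fovy'],d['cx'],d['cy'])
```

```text
2.5 [561.78114455  72.25183122 235.99622949] [[0.931, 0.364, -0.001], [0.364, -0.931, 0.0], [-0.001, -0.0, -1.0]] [-1.13606528e-02  8.22740353e-02  1.68184740e+00  9.06128571e-05
  1.37847917e+00  1.18649565e+00]
[[0.001, -0.96, -0.28, 76.231], [1.0, 0.001, 0.001, 0.889], [-0.0, -0.28, 0.96, -146.928], [0.0, 0.0, 0.0, 1.0]] 69.89260523274288 313.13471342230946 201.79135427653347
```

View pics/w1.png

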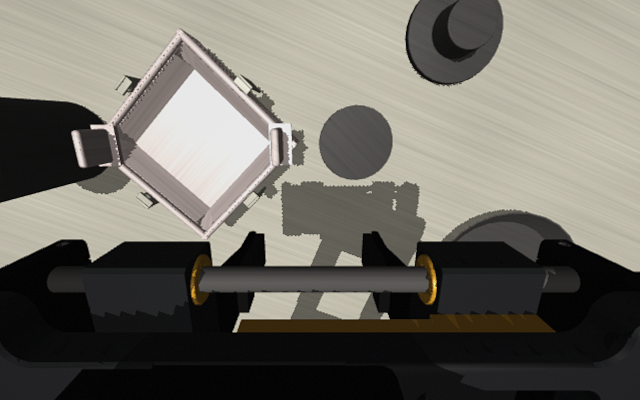

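The wrist picture shows the free lug near (277,146), the can-side lug near (92,147), rim corners at (180,30) and (208,236), and the tin at (356,142). I project the fitted model into it to compare.

Run:
```python
from fit import *
w=cam('w1'); st=w['state']; T=np.array(w['T_tool_cam']); W=np.eye(4); W[:3,:3]=st['tcp_rot']; W[:3,3]=st['position']
C=np.linalg.inv(W@T); w['R']=C[:3,:3]; w['t']=C[:3,3]
p=o.x
for k,z in [('c1',70),('c2',70),('lt',110),('lt',70),('lc',110)]: print(k,z,px(w,[*loc(k,p),z]).round(1))
obs[:]=obs+[(w,(208,237),'c1',70),(w,(180,30),'c2',70)]*2
q=least_squares(r,p).x; print(q,np.degrees(q[2]),loc('lt',q),r(q).round(1))
im=w['color'][:,:,::-1].copy()
e=np.array([np.cos(q[2]),np.sin(q[2])]);n=np.array([-e[1],e[0]])
P=[[*(loc('lt',q)+e*a+n*b),z] for z in (110,) for a,b in ((-4,-18),(4,-18),(4,18),(-4,18))]
c=cv2.resize(im[20:250,60:310],None,fx=2.4,fy=2.4,interpolation=3)
g=lambda X:tuple(((px(w,X)-[60,20])*2.4).astype(int))
for i in range(4): cv2.line(c,g(P[i]),g(P[(i+1)%4]),(0,0,255),1)
for s_ in (('c1',70),('c2',70),('lc',110)): cv2.circle(c,g([*loc(s_[0],q),s_[1]]),3,(0,255,0),-1)
cv2.imwrite('pics/w1c.png',c)
```

```text
[560.99 212.07  -1.2 ] -68.9 res [-0.1 -1.1  0.1 -0.6 -0.6 -1.1 -0.7 -1.4 -1.5 -1.6 -0.5 -0.5 -0.3 -1. ]
lug tin [594.50836264 125.32279888] lug can [527.47581925 298.8239174 ]
c1 70 [201.6 238.6]
c2 70 [177.7  26.3]
lt 110 [272.3 147.3]
lt 70 [277.4 143.7]
lc 110 [ 74.4 146.2]
[561.28712832 207.96219035  -1.1818014 ] -67.71223216917511 [596.55818057 121.9101545 ] [-1.8 -0.1 -0.7 -0.5 -1.3 -0.  -2.5 -1.1 -0.7 -2.   0.3 -2.2 -0.3 -2.
 -1.1  2.5 -0.4 -2.3 -1.1  2.5 -0.4 -2.3]
```

View pics/w1c.png

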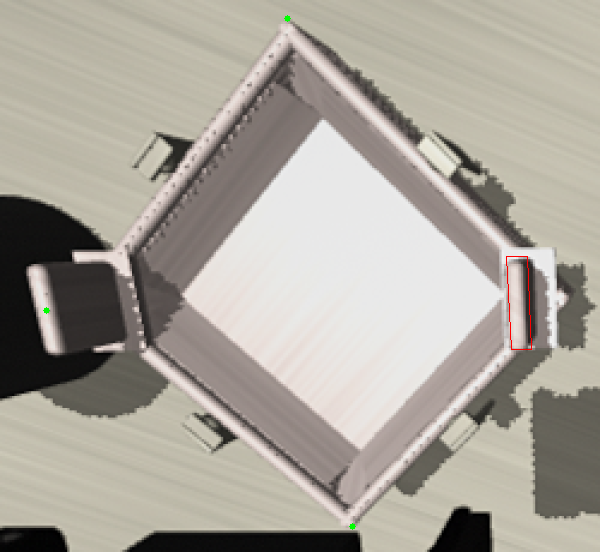

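Call:
drive_tool:
  xyz:
    - [25,-17,0]
    - [25,-16.5,0]
    - [0.5,0,20]
    - [0,0,30]
    - [0,0,30]
    - [0,0,30]
    - [0,0,18]
    - [0,0,0]
  spin: [0,0,-0.9,0,0,0,0,0]
  claw: [50,50,40,40,40,40,40,40]

```text
time_s: 3.35
position: [593.8, 118.6, 105.0]
tcp_rot: [[0.928, 0.374, -0.007], [0.374, -0.928, -0.001], [-0.007, -0.002, -1.0]]
wrist_force: [-0.5, 0.1, -0.5]
grip_width: 40.1
grip_force: 0.0
```

Run:
```python
from workcell import read_state, snapshot
import cv2,pickle,numpy as np
s=read_state(); print(s['time_s'],s['position'],s['grip_width'],s['wrist_force'],s['ft_torque'])
d=snapshot('wrist'); d['state']=s; pickle.dump(d,open('w2.pkl','wb')); cv2.imwrite('pics/w2.png',d['color'][:,:,::-1])
```

```text
3.35 [593.77982922 118.56914231 105.00064389] 40.127681117419385 [-0.50720328  0.05093613 -0.47093925] [-0.01318447  0.00294321  0.01464238]
```

View pics/w2.png

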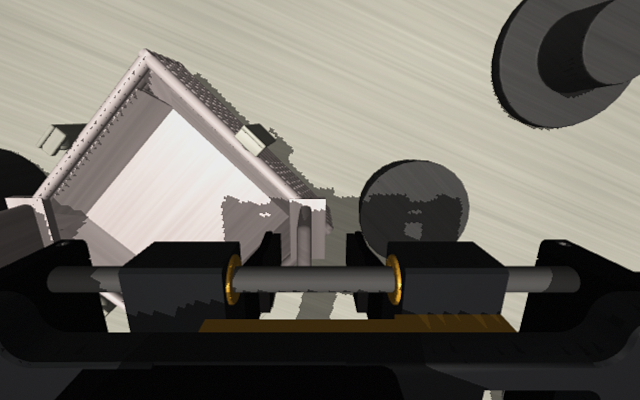

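The free lug's top far end shows at about (305,206) between the jaws (jaw centre ~313); I check this against the model.

Run:
```python
from h import *
q=np.array([561.287,207.962,-1.1818]);e=np.array([np.cos(q[2]),np.sin(q[2])]);n=np.array([-e[1],e[0]])
w=cam('w2'); st=w['state']; T=np.array(w['T_tool_cam']); W=np.eye(4); W[:3,:3]=st['tcp_rot']; W[:3,3]=st['position']
C=np.linalg.inv(W@T); w['R']=C[:3,:3]; w['t']=C[:3,3]
l=q[:2]+93*e; Rt=np.array(st['tcp_rot'])
print('rim corner c2',px(w,[*(q[:2]+111*n),70]))
for z in (110,70):
  for a in(-4,4): print(z,a,px(w,[*(l+e*a+n*18),z]).round(1))
for u,v,z in((299,206,110),(311,206,110)): 
  X=at(w,u,v,z); print(X,Rt.T@(X-st['position']))
print('lug in tool',Rt.T@(np.array([*l,90])-st['position']))
c=cv2.resize(w['color'][180:310,230:390,::-1],None,fx=4,fy=4,interpolation=3);cv2.imwrite('pics/w2c.png',c)
```

```text
rim corner c2 [143.92569908  48.13553572]
110 -4 [299.6 225.5]
110 4 [314.7 225.5]
70 -4 [302.4 203.4]
70 4 [314.5 203.4]
[621.66509506 136.64958624 110.        ] [32.58719976 -6.35609259 -5.21138793]
[623.99860545 130.88759214 110.        ] [32.59793636 -0.13953221 -5.22180816]
lug in tool [ 3.92800912 -2.0353523  14.97758365]
```

View pics/w2c.png

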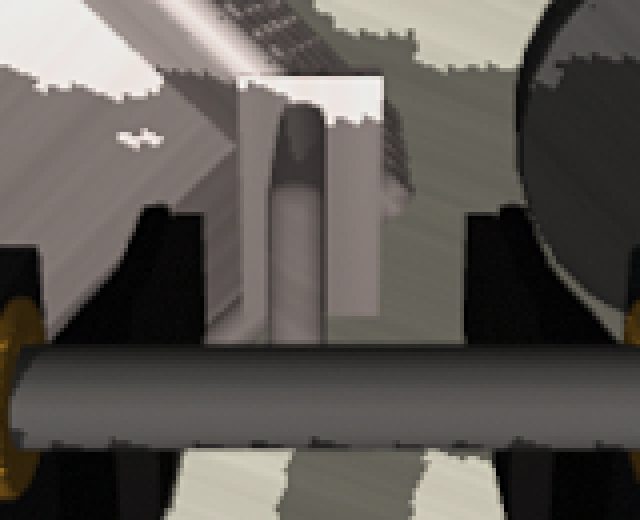

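The close crop puts the lug's top end at u 297.5–311, v 227. That matches the model, with the lug about (+3.5, −3.3) mm from the tool axis. I correct for that, go down and close.

Call:
drive_tool:
  xyz:
    - [3.6,-3.2,0]
    - [0,0,6]
    - [0,0,6]
    - [0,0,5]
    - [0,0,0]
    - [0,0,0]
    - [0,0,0]
    - [0,0,0]
  spin: [0,0,0,0,0,0,0,0]
  claw: [30,30,24,18,14,8,3,0]

```text
time_s: 4.2
position: [598.4, 126.0, 91.4]
tcp_rot: [[0.927, 0.375, -0.001], [0.375, -0.927, 0.002], [-0.0, -0.002, -1.0]]
wrist_force: [-1.1, 4.5, -0.8]
grip_width: 7.9
grip_force: 30.0
```

Call:
drive_tool:
  xyz:
    - [0,0,0]
    - [0,0,0]
    - [0,0,0]
    - [0,0,0]
    - [0,0,0]
    - [0,0,0]
    - [0,0,0]
    - [0,0,0]
  spin: [0,0,0,0,0,0,0,0]
  claw: [0,0,0,0,0,0,0,0]

```text
time_s: 5.0
position: [598.4, 126.0, 91.4]
tcp_rot: [[0.927, 0.375, -0.001], [0.375, -0.927, 0.002], [-0.0, -0.002, -1.0]]
wrist_force: [-1.6, 5.2, 0.1]
grip_width: 7.9
grip_force: 30.0
```

Call:
drive_tool:
  xyz:
    - [0,-0.6,-1]
    - [0,-0.5,-1.5]
    - [0,-0.3,-2]
    - [0,-0.3,-2]
    - [0,-0.3,-2]
    - [0,-0.3,-2]
    - [0,-0.3,-2]
    - [0,-0.3,-2]
  spin: [0,0,0,0,0,0,0,0]
  claw: [0,0,0,0,0,0,0,0]

```text
time_s: 5.8
position: [598.8, 127.3, 107.5]
tcp_rot: [[0.927, 0.375, 0.002], [0.375, -0.927, -0.0], [0.002, 0.001, -1.0]]
wrist_force: [-0.4, 0.6, -0.8]
grip_width: 7.7
grip_force: 30.0
```

Run:
```python
from workcell import read_state, snapshot
from h import *
s=read_state(); print(s['time_s'],s['position'],s['grip_width'],s['wrist_force'],s['ft_torque'])
d=snapshot('side'); s0=cam('side')
a=[cv2.resize(x['color'][200:320,230:370,::-1],None,fx=2.8,fy=2.8,interpolation=3) for x in (s0,d)]
cv2.imwrite('pics/s2.png',np.hstack(a))
```

```text
5.8 [598.84366892 127.34294245 107.47069654] 7.694469975268629 [-0.37242191  0.64353529 -0.79269126] [0.17892407 0.05341378 0.08391708]
```

View pics/s2.png

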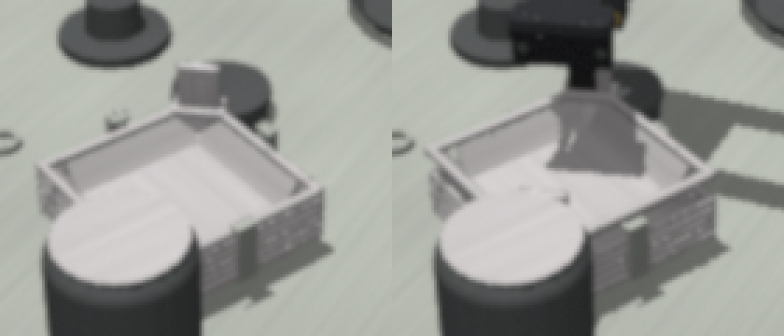

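The side picture shows the tray raised at the gripper while the front catch is still at the rim. I compare the far lug and corners in the scene view before lifting further.

Run:
```python
from workcell import snapshot
from h import *
d=snapshot('scene'); s0=cam('scene'); pickle.dump(d,open('scene2.pkl','wb'))
b=lambda x:x['color'][95:200,335:430,::-1]
a=[cv2.resize(b(x),None,fx=4.1,fy=4.1,interpolation=3) for x in (s0,d)]
cv2.imwrite('pics/s3.png',np.hstack(a))
# displacement of far lug patch / stack patch
g=lambda x:cv2.cvtColor(x['color'],cv2.COLOR_RGB2GRAY).astype(np.float32)
for n,(u0,v0,u1,v1) in {'lugcan':(394,119,412,138),'can':(404,84,442,96),'stackfront':(372,180,414,190)}.items():
    t=g(s0)[v0:v1,u0:u1]; r=cv2.matchTemplate(cv2.resize(g(d)[v0-8:v1+8,u0-8:u1+8],None,fx=4,fy=4,interpolation=3),cv2.resize(t,None,fx=4,fy=4,interpolation=3),cv2.TM_CCOEFF_NORMED)
    _,m,_,l=cv2.minMaxLoc(r); print(n,m,l[0]/4-8,l[1]/4-8)
print(px(s0,[528,299,100])-px(s0,[528,299,110]))
```

```text
lugcan 0.762627363204956 2.0 -4.0
can 0.9860203266143799 0.0 0.0
stackfront 0.9480982422828674 0.0 0.0
[-0.72210507  2.7409621 ]
```

View pics/s3.png

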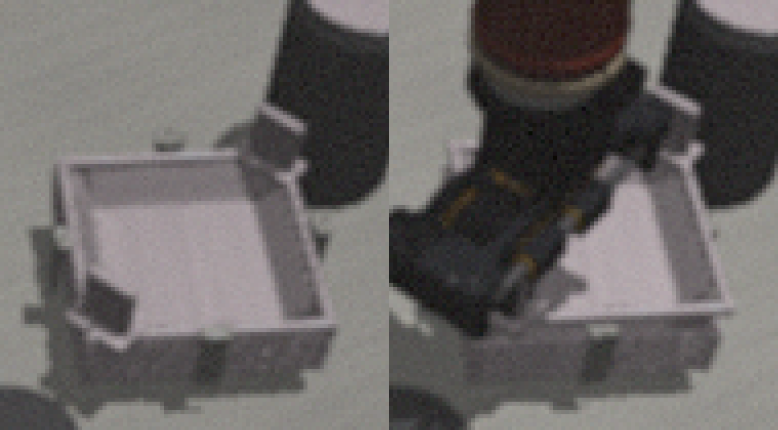

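The can and stack have not moved, but the far lug rose about 14 mm too: the pads held the tray level and it came off flat. I put it back along the same path. Then I'll re-grip only the lug's top edge, so that the pads can't hold it level and the corner peels first.

Call:
drive_tool:
  xyz:
    - [0,0.3,2]
    - [0,0.3,2]
    - [0,0.3,2]
    - [0,0.3,2]
    - [0,0.3,2]
    - [0,0.3,2]
    - [0,0.3,2]
    - [0,0,0]
  spin: [0,0,0,0,0,0,0,0]
  claw: [0,0,0,0,0,0,0,0]

```text
time_s: 6.7
position: [599.6, 126.0, 93.1]
tcp_rot: [[0.927, 0.375, 0.002], [0.375, -0.927, 0.001], [0.002, -0.0, -1.0]]
wrist_force: [0.9, -0.7, 2.9]
grip_width: 8.0
grip_force: 31.0
```

Call:
drive_tool:
  xyz:
    - [0,0,0.7]
    - [0,0,0.7]
    - [0,0,0.6]
    - [0,0,0.5]
    - [0,0,0]
    - [0,0,0]
    - [0,0,0]
    - [0,0,0]
  spin: [0,0,0,0,0,0,0,0]
  claw: [0,0,0,0,0,0,0,0]

```text
time_s: 7.5
position: [599.8, 125.9, 92.1]
tcp_rot: [[0.927, 0.375, 0.002], [0.375, -0.927, 0.001], [0.003, 0.0, -1.0]]
wrist_force: [-3.7, -0.9, 14.4]
grip_width: 8.8
grip_force: 30.8
```

```bash
cat > cmp.py <<'E'
from workcell import snapshot,read_state
from h import *
g=lambda x:cv2.cvtColor(x['color'],cv2.COLOR_RGB2GRAY).astype(np.float32)
def cmp(n='scene'):
    d=snapshot('scene'); s0=cam('scene'); s=read_state()
    print(s['time_s'],s['position'].round(1),s['wrist_force'].round(1),s['ft_torque'].round(2),s['grip_width'])
    for n,(u0,v0,u1,v1) in {'lugcan':(399,119,414,136),'rimright':(398,166,420,178),'can':(404,84,442,96),'stackfront':(372,180,414,190)}.items():
        t=g(s0)[v0:v1,u0:u1]; r=cv2.matchTemplate(cv2.resize(g(d)[v0-8:v1+8,u0-8:u1+8],None,fx=4,fy=4,interpolation=3),cv2.resize(t,None,fx=4,fy=4,interpolation=3),cv2.TM_CCOEFF_NORMED)
        _,m,_,l=cv2.minMaxLoc(r); print(n,round(m,2),l[0]/4-8,l[1]/4-8)
    return d
if __name__=='__main__': cmp()
E
python3 cmp.py
```

```text
7.55 [599.8 125.9  92.1] [-2.9 -0.8 14.6] [0.68 0.91 0.  ] 8.730852630263076
lugcan 0.91 1.0 -3.0
rimright 0.95 1.0 -2.0
can 0.99 0.0 0.0
stackfront 0.95 0.0 0.0
```

The near corner is back down, but the far one still stands about 8–10 mm high on its catches. I let go and look.

Call:
drive_tool:
  xyz:
    - [0,0,0]
    - [0,0,0]
    - [0,0,0]
    - [0,0,0]
    - [0,0,-8]
    - [0,0,-12]
    - [0,0,-15]
    - [0,0,-15]
  spin: [0,0,0,0,0,0,0,0]
  claw: [12,20,30,30,30,30,30,30]

```text
time_s: 8.35
position: [599.1, 125.6, 141.6]
tcp_rot: [[0.927, 0.375, 0.001], [0.375, -0.927, 0.0], [0.001, 0.0, -1.0]]
wrist_force: [1.1, -0.2, 0.2]
grip_width: 29.5
grip_force: 0.0
```

```bash
python3 cmp.py
```

```text
8.4 [600.9 125.8 144.8] [1.3 1.3 2.1] [ 0.   -0.06 -0.03] 29.92704278993451
lugcan 0.71 2.0 -3.0
rimright 0.95 1.0 -2.0
can 0.99 0.0 0.0
stackfront 0.95 0.0 0.0
```

Call:
drive_tool:
  xyz:
    - [0,0,-25]
    - [0,0,-22]
    - [-1,-27,0]
    - [-1,-27,0]
    - [-1,-27,0]
    - [-1,-27,0]
    - [0,-23,0]
    - [0,0,0]
  spin: [0,0,0,0,0,0,0,-8]
  claw: [20,10,0,0,0,0,0,0]

```text
time_s: 9.2
position: [544.8, 248.2, 187.6]
tcp_rot: [[0.864, 0.504, 0.001], [0.504, -0.864, 0.001], [0.002, -0.001, -1.0]]
wrist_force: [0.5, -0.7, -0.1]
grip_width: 0.9
grip_force: 0.0
```

Call:
drive_tool:
  xyz:
    - [0,0,0]
    - [0,0,0]
    - [0,0,0]
    - [0,0,0]
    - [0,0,0]
    - [0,0,0]
    - [0,0,0]
    - [0,0,0]
  spin: [-8.2,-8.2,-8.2,-8.2,-8.2,-8.2,-8.2,-8.2]
  claw: [0,0,0,0,0,0,0,0]

```text
time_s: 10.0
position: [546.1, 245.6, 187.6]
tcp_rot: [[-0.104, 0.995, 0.001], [0.995, 0.104, 0.0], [0.0, 0.001, -1.0]]
wrist_force: [-0.5, -0.4, -0.1]
grip_width: 0.1
grip_force: 0.0
```

Call:
drive_tool:
  xyz:
    - [0,0,0]
    - [0,0,0]
    - [0,0,20]
    - [0,0,20]
    - [0,0,20]
    - [0,0,20]
    - [0,0,0]
    - [0,0,0]
  spin: [-8.2,-8.2,0,0,0,0,0,0]
  claw: [0,0,0,0,0,0,0,0]

```text
time_s: 10.8
position: [545.9, 245.6, 107.2]
tcp_rot: [[-0.375, 0.927, 0.0], [0.927, 0.375, 0.0], [0.0, 0.0, -1.0]]
wrist_force: [-0.6, -0.3, 0.4]
grip_width: 0.5
grip_force: 0.0
```

Call:
drive_tool:
  xyz:
    - [0,0,12]
    - [0,0,12]
    - [0,0,10]
    - [0,0,4]
    - [0,0,2]
    - [0,0,2]
    - [0,0,2]
    - [0,0,0]
  spin: [0,0,0,0,0,0,0,0]
  claw: [0,0,0,0,0,0,0,0]

```text
time_s: 11.6
position: [546.3, 245.6, 64.4]
tcp_rot: [[-0.375, 0.927, 0.001], [0.927, 0.375, -0.0], [-0.0, 0.001, -1.0]]
wrist_force: [-4.9, -2.0, 11.9]
grip_width: 0.4
grip_force: 6.4
```

Call:
drive_tool:
  xyz:
    - [0,0,1]
    - [0,0,1]
    - [0,0,0]
    - [0,0,0]
    - [0,0,0]
    - [0,0,0]
    - [0,0,0]
    - [0,0,0]
  spin: [0,0,0,0,0,0,0,0]
  claw: [0,0,0,0,0,0,0,0]

```text
time_s: 12.4
position: [546.7, 245.8, 64.0]
tcp_rot: [[-0.375, 0.927, 0.002], [0.927, 0.375, 0.0], [-0.0, 0.002, -1.0]]
wrist_force: [-8.6, -3.2, 21.9]
grip_width: 0.5
grip_force: 11.2
```

Call:
drive_tool:
  xyz:
    - [0,-1,0]
    - [0,-1,0]
    - [0,-0.5,0.5]
    - [0,0,1]
    - [0,0,0]
    - [0,0,0]
    - [0,0,0]
    - [0,0,0]
  spin: [0,0,0,0,0,0,0,0]
  claw: [0,0,0,0,0,0,0,0]

```text
time_s: 13.2
position: [546.5, 245.7, 64.0]
tcp_rot: [[-0.375, 0.927, 0.006], [0.927, 0.375, 0.002], [-0.0, 0.007, -1.0]]
wrist_force: [-4.6, -0.7, 23.7]
grip_width: 0.4
grip_force: 11.8
```

```bash
python3 cmp.py
```

```text
13.25 [546.6 245.7  64. ] [-5.  -1.4 22.1] [-0.13  0.77  0.03] 0.5079096521743829
lugcan 0.36 8.0 4.0
rimright 0.55 -2.0 -2.0
can 0.62 8.0 -1.0
stackfront 0.95 0.0 0.0
```

Call:
drive_tool:
  xyz:
    - [0,0,1]
    - [0,0,1]
    - [0,0,1]
    - [0,0,1]
    - [0,0,0]
    - [0,0,0]
    - [0,0,0]
    - [0,0,0]
  spin: [0,0,0,0,0,0,0,0]
  claw: [0,0,0,0,0,0,0,0]

```text
time_s: 14.05
position: [545.7, 244.3, 57.9]
tcp_rot: [[-0.375, 0.927, 0.004], [0.927, 0.375, -0.0], [-0.002, 0.004, -1.0]]
wrist_force: [-1.7, -4.0, 14.5]
grip_width: 0.2
grip_force: 7.1
```

It snapped in: the floor dropped 6 mm. One more small push, then I retract and check.

Call:
drive_tool:
  xyz:
    - [0,0,1]
    - [0,0,1]
    - [0,0,0]
    - [0,0,-6]
    - [0,0,-15]
    - [0,0,-35]
    - [0,0,-40]
    - [0,0,-40]
  spin: [0,0,0,0,0,0,0,0]
  claw: [0,0,0,0,0,0,0,0]

```text
time_s: 14.85
position: [542.9, 244.5, 190.3]
tcp_rot: [[-0.375, 0.927, -0.001], [0.927, 0.375, -0.0], [0.0, -0.001, -1.0]]
wrist_force: [0.5, 0.3, 0.0]
grip_width: 0.2
grip_force: 0.0
```

Call:
drive_tool:
  xyz:
    - [-30,5,0]
    - [-30,5,0]
    - [-30,5,0]
    - [-38,5,0]
    - [0,0,0]
    - [0,0,0]
    - [0,0,0]
    - [0,0,0]
  spin: [0,0,0,0,8.2,8.2,8.2,8.2]
  claw: [0,0,0,0,10,20,24,24]

```text
time_s: 15.65
position: [609.9, 133.3, 189.2]
tcp_rot: [[0.193, 0.981, -0.0], [0.981, -0.193, 0.0], [0.0, -0.0, -1.0]]
wrist_force: [0.6, 0.2, -0.6]
grip_width: 21.4
grip_force: 0.0
```

Call:
drive_tool:
  xyz:
    - [0,0,0]
    - [0,0,0]
    - [0,0,0]
    - [0,0,0]
    - [0,0,0]
    - [0,0,0]
    - [0,0,0]
    - [0,0,0]
  spin: [8.2,8.2,8.2,8.2,8.2,8.2,8.0,0]
  claw: [24,24,24,24,24,24,24,24]

```text
time_s: 16.45
position: [609.9, 133.5, 189.2]
tcp_rot: [[0.927, 0.374, -0.0], [0.374, -0.927, 0.0], [-0.0, -0.0, -1.0]]
wrist_force: [0.3, 0.6, -0.3]
grip_width: 24.1
grip_force: 0.0
```

```bash
python3 cmp.py
python3 - <<'E'
from workcell import *
from h import *
s=read_state();d=snapshot('wrist');d['state']=s;pickle.dump(d,open('w3.pkl','wb'))
T=np.array(d['T_tool_cam']); W=np.eye(4); W[:3,:3]=s['tcp_rot']; W[:3,3]=s['position']
C=np.linalg.inv(W@T)
# compare with w1: template of lug patch: model reprojection via homography of plane z=110 then match
w=cam('w1');W1=np.eye(4); W1[:3,:3]=w['state']['tcp_rot']; W1[:3,3]=w['state']['position'];C1=np.linalg.inv(W1@T)
def P(C):
    K=np.array([[f(d),0,d['cx']],[0,f(d),d['cy']],[0,0,1]]);return K@C[:3]
g=lambda x:cv2.cvtColor(x['color'],cv2.COLOR_RGB2GRAY).astype(np.float32)
e=np.array([np.cos(-1.1818),np.sin(-1.1818)])
def warp(x,C,z):
    # ortho raster 0.5mm/px of plane z in 1.. world window 240 mm around tray centre
    M=P(C)@np.array([[.5,0,440],[0,.5,90],[0,0,z],[0,0,1]]); return cv2.warpPerspective(g(x),M,(480,480),flags=cv2.INTER_CUBIC|cv2.WARP_INVERSE_MAP)
for n,(X,Y),z,h in [('lugfree',(596.5,122),110,16),('lugcan',(526,294),110,16),('c2',(665,249),70,14),('floor',(561,208),41,60)]:
    A=warp(w,C1,z);B=warp(d,C,z); u,v=int((X-440)*2),int((Y-90)*2);h*=2
    t=A[max(v-h,0):v+h,max(u-h,0):u+h]; r=cv2.matchTemplate(B[max(v-h-20,0):v+h+20,max(u-h-20,0):u+h+20],t,cv2.TM_CCOEFF_NORMED)
    _,m,_,l=cv2.minMaxLoc(r); print(n,round(m,2),l[0]/2-10,l[1]/2-10)
E
```

```text
16.5 [609.9 133.5 189.2] [-1.3 -0.4 -0.3] [-0.05 -0.01  0.05] 23.686187521564033
lugcan 0.91 1.0 0.0
rimright 0.94 0.0 0.0
can 0.78 6.0 3.0
stackfront 0.94 0.0 0.0
lugfree 0.36 4.0 -10.0
lugcan 0.92 3.0 3.0
c2 0.73 1.0 1.5
floor 0.44 4.0 9.5
```

The far side is seated again (lug residual ~0 px vertically), and the stack is unmoved. Now a shallow pinch on the top ~7 mm of the free lug.

Call:
drive_tool:
  xyz:
    - [-12.5,3,0]
    - [0,0,15]
    - [0,0,20]
    - [0,0,20]
    - [0,0,12]
    - [0,0,5.2]
    - [0,0,0]
    - [0,0,0]
  spin: [0,0,0,0,0,0,0,0]
  claw: [30,30,30,30,30,30,20,10]

```text
time_s: 17.35
position: [600.2, 126.1, 117.5]
tcp_rot: [[0.927, 0.376, 0.001], [0.376, -0.927, 0.0], [0.001, 0.0, -1.0]]
wrist_force: [0.4, -0.8, 0.0]
grip_width: 20.7
grip_force: 0.0
```

Call:
drive_tool:
  xyz:
    - [0,0,0]
    - [0,0,0]
    - [0,0,0]
    - [0,0,0]
    - [0,0,0]
    - [0,0,0]
    - [0,0,0]
    - [0,0,0]
  spin: [0,0,0,0,0,0,0,0]
  claw: [5,0,0,0,0,0,0,0]

```text
time_s: 18.15
position: [599.9, 126.6, 117.7]
tcp_rot: [[0.927, 0.375, 0.001], [0.375, -0.927, 0.001], [0.001, -0.001, -1.0]]
wrist_force: [-2.5, 5.1, 5.6]
grip_width: 7.4
grip_force: 30.0
```

Call:
drive_tool:
  xyz:
    - [0,0,0]
    - [0,-0.7,0]
    - [0,0,2]
    - [0,0,0.5]
    - [0,0,0]
    - [0,0,0]
    - [0,0,0]
    - [0,0,0]
  spin: [0,0,0,0,0,0,0,0]
  claw: [12,14,14,14,8,0,0,0]

```text
time_s: 18.95
position: [599.1, 126.4, 114.1]
tcp_rot: [[0.927, 0.375, -0.0], [0.375, -0.927, -0.0], [-0.001, 0.0, -1.0]]
wrist_force: [0.9, -0.5, -1.2]
grip_width: 7.9
grip_force: 30.0
```

Call:
drive_tool:
  xyz:
    - [0,0,0]
    - [0,-0.1,-1.5]
    - [0,-0.2,-2]
    - [0,-0.2,-2]
    - [0,-0.3,-2]
    - [0,-0.3,-2]
    - [0,-0.3,-2]
    - [0,-0.3,-2]
  spin: [0,0,0,0,0,0,0,0]
  claw: [0,0,0,0,0,0,0,0]

```text
time_s: 19.75
position: [599.1, 128.3, 128.7]
tcp_rot: [[0.927, 0.375, 0.001], [0.375, -0.927, -0.0], [0.001, 0.001, -1.0]]
wrist_force: [-1.1, 1.2, -2.6]
grip_width: 7.6
grip_force: 30.7
```

```bash
python3 cmp.py
```

```text
19.8 [599.6 128.1 129.3] [-0.8 -0.2 -2.1] [-0.3  -0.03  0.03] 7.901646522494992
lugcan 0.7 1.0 0.0
rimright 0.95 0.0 -2.0
can 0.99 0.0 0.0
stackfront 0.95 -1.0 0.0
```

Now the peel is right: the gripped corner is 15 mm up, the side corner half that, and the far lug is still down with the stack and can in place. I hold briefly, set it back softly, and re-grip deep for a firm level carry.

Call:
drive_tool:
  xyz:
    - [0,0,0]
    - [0,0,0]
    - [0,0,0]
    - [0,0.3,2]
    - [0,0.3,2]
    - [0,0.3,2]
    - [0,0.2,2]
    - [0,0,0]
  spin: [0,0,0,0,0,0,0,0]
  claw: [0,0,0,0,0,0,0,0]

```text
time_s: 20.6
position: [600.2, 127.6, 121.0]
tcp_rot: [[0.927, 0.375, 0.003], [0.375, -0.927, 0.002], [0.003, -0.0, -1.0]]
wrist_force: [0.2, 1.0, 2.7]
grip_width: 7.5
grip_force: 30.3
```

Call:
drive_tool:
  xyz:
    - [0,0.1,2]
    - [0,0,2]
    - [0,0,1]
    - [0,0,0]
    - [0,0,0]
    - [0,0,6]
    - [0,0,8]
    - [0,0,7]
  spin: [0,0,0,0,0,0,0,0]
  claw: [0,0,0,12,20,20,20,20]

```text
time_s: 21.4
position: [598.4, 127.1, 92.4]
tcp_rot: [[0.927, 0.375, -0.002], [0.375, -0.927, -0.0], [-0.001, -0.0, -1.0]]
wrist_force: [-0.1, 0.2, 0.7]
grip_width: 19.4
grip_force: 0.0
```

Call:
drive_tool:
  xyz:
    - [0,0,0]
    - [0,0,0]
    - [0,0,0]
    - [0,0,0]
    - [0,0,0]
    - [0,0,0]
    - [0,0,0]
    - [0,0,0]
  spin: [0,0,0,0,0,0,0,0]
  claw: [14,8,0,0,0,0,0,0]

```text
time_s: 22.2
position: [599.3, 127.3, 94.2]
tcp_rot: [[0.927, 0.375, 0.001], [0.375, -0.927, 0.0], [0.001, -0.0, -1.0]]
wrist_force: [-1.2, 0.3, 2.5]
grip_width: 8.8
grip_force: 29.5
```

```bash
python3 cmp.py
```

```text
22.25 [599.3 127.3  94.2] [-0.8  2.2  2.5] [0.7  0.38 0.02] 8.919201942997512
lugcan 0.94 1.0 -4.0
rimright 0.92 2.0 -3.0
can 0.99 0.0 0.0
stackfront 0.95 0.0 0.0
```

Call:
drive_tool:
  xyz:
    - [0,0,-2]
    - [0,0,-3]
    - [0,0,-4]
    - [0,0,-6]
    - [0,0,-10]
    - [0,0,-15]
    - [0,0,-20]
    - [0,0,-20]
  spin: [0,0,0,0,0,0,0,0]
  claw: [0,0,0,0,0,0,0,0]

```text
time_s: 23.05
position: [599.1, 126.8, 175.4]
tcp_rot: [[0.927, 0.375, 0.0], [0.375, -0.927, -0.0], [0.0, 0.001, -1.0]]
wrist_force: [0.6, -0.3, -2.3]
grip_width: 7.7
grip_force: 30.0
```

Call:
drive_tool:
  xyz:
    - [0,0,-15]
    - [0,0,-5]
    - [0,0,0]
    - [0,0,0]
    - [0,0,0]
    - [0,0,0]
    - [0,0,0]
    - [0,0,0]
  spin: [0,0,0,0,0,0,0,0]
  claw: [0,0,0,0,0,0,0,0]

```text
time_s: 23.85
position: [598.9, 127.1, 193.4]
tcp_rot: [[0.927, 0.375, -0.001], [0.375, -0.927, -0.0], [-0.001, -0.0, -1.0]]
wrist_force: [-0.6, -0.4, -2.4]
grip_width: 7.6
grip_force: 30.0
```

```bash
python3 cmp.py
python3 - <<'E'
from h import *
for n,s,p in (('scene',cam('scene'),(222,215)),('side',cam('side'),(390,197))):
    im=cv2.cvtColor(s['color'],cv2.COLOR_RGB2GRAY)
    m=(cv2.GaussianBlur(im,(3,3),0)<95).astype(np.uint8)
    for c in cv2.findContours(m,0,2)[0]:
        if len(c)>40 and cv2.pointPolygonTest(c,p,False)>0:
            e=cv2.fitEllipse(c);b=cv2.boundingRect(c);print(n,e,b,cv2.contourArea(c))
            for z in(0,25):print(at(s,*e[0],z).round(1))
E
```

```text
23.9 [599.  127.1 193.6] [-0.3 -0.1 -2.3] [-0.26 -0.04 -0.01] 7.54244514850291
lugcan 0.53 -3.0 -3.0
rimright 0.51 0.0 2.0
can 0.85 1.0 -1.0
stackfront 0.95 -1.0 0.0
scene ((221.38760375976562, 220.3390350341797), (70.68927764892578, 85.49906921386719), 65.19166564941406) (180, 184, 84, 74) 4741.0
[ 519.4 -237.     0. ]
[ 536.6 -237.3   25. ]
side ((389.8515319824219, 198.8632049560547), (38.92278289794922, 71.6720962524414), 94.916259765625) (354, 180, 72, 40) 2169.5
[ 530.6 -252.8    0. ]
[ 515.  -212.1   25. ]
```

Call:
drive_tool:
  xyz:
    - [-2,4,0]
    - [-5,10,0]
    - [-8,16,0]
    - [-10.2,20,0]
    - [-10.2,20,0]
    - [-10.2,20,0]
    - [-10.2,20,0]
    - [-10.2,20,0]
  spin: [0,0,0,0,0,0,0,0]
  claw: [0,0,0,0,0,0,0,0]

```text
time_s: 24.7
position: [586.2, -20.7, 194.0]
tcp_rot: [[0.927, 0.374, 0.0], [0.374, -0.927, -0.001], [0.0, 0.001, -1.0]]
wrist_force: [0.3, -0.9, -2.1]
grip_width: 8.1
grip_force: 30.0
```

Call:
drive_tool:
  xyz:
    - [-10.2,20,0]
    - [-10.2,20,0]
    - [-10.2,20,0]
    - [-10.2,20,0]
    - [-10.2,20,0]
    - [-10.2,20,0]
    - [-10.2,20,0]
    - [-10.2,20,0]
  spin: [0,0,0,0,0,0,0,0]
  claw: [0,0,0,0,0,0,0,0]

```text
time_s: 25.5
position: [570.2, -199.5, 194.0]
tcp_rot: [[0.927, 0.374, 0.0], [0.374, -0.927, -0.0], [0.0, 0.001, -1.0]]
wrist_force: [0.4, 0.5, -1.6]
grip_width: 7.5
grip_force: 30.0
```

Call:
drive_tool:
  xyz:
    - [-10.2,20,0]
    - [-10.2,20,0]
    - [-10.2,20,0]
    - [-8,16,0]
    - [-6,12,0]
    - [-3,6,0]
    - [-2,4,0]
    - [0,0,0]
  spin: [0,0,0,0,0,0,0,0]
  claw: [0,0,0,0,0,0,0,0]

```text
time_s: 26.3
position: [561.9, -306.6, 193.8]
tcp_rot: [[0.927, 0.375, -0.0], [0.375, -0.927, 0.0], [0.0, -0.0, -1.0]]
wrist_force: [0.8, 0.2, -2.1]
grip_width: 7.9
grip_force: 30.0
```

Call:
drive_tool:
  xyz:
    - [-3,5,0]
    - [-2.5,4.5,0]
    - [-1,2,0]
    - [0,0,0]
    - [0,0,0]
    - [0,0,0]
    - [0,0,0]
    - [0,0,0]
  spin: [0,0,0,0,0,0,0,0]
  claw: [0,0,0,0,0,0,0,0]

```text
time_s: 27.1
position: [560.2, -319.6, 193.8]
tcp_rot: [[0.927, 0.375, -0.0], [0.375, -0.927, 0.0], [-0.0, -0.0, -1.0]]
wrist_force: [0.2, -0.4, -2.5]
grip_width: 7.9
grip_force: 30.0
```

Run:
```python
from workcell import *
from h import *
s=read_state(); print(s['time_s'],s['position'],s['wrist_force'],s['ft_torque'],s['grip_width'],s['grip_force'])
g=lambda x:cv2.cvtColor(x['color'],cv2.COLOR_RGB2GRAY).astype(np.float32)
s0,d=cam('scene'),snapshot('scene'); side=snapshot('side')
for n,(u0,v0,u1,v1) in {'can':(400,80,444,146),'stack':(340,175,420,195),'tin':(317,188,358,222),'hub':(322,244,374,290)}.items():
    t=g(s0)[v0:v1,u0:u1]; r=cv2.matchTemplate(g(d)[v0-8:v1+8,u0-8:u1+8],t,cv2.TM_CCOEFF_NORMED)
    _,m,_,l=cv2.minMaxLoc(r); print(n,round(m,2),l[0]-8,l[1]-8)
# tray in scene/side: bright newly changed pixels vs dark pan
for n,a,b,(u0,v0,u1,v1) in (('scene',s0,d,(150,110,300,280)),('side',cam('side'),side,(320,100,480,240))):
    m=((g(b)>g(a)+25)).astype(np.uint8)[v0:v1,u0:u1]
    k,_,st,c=cv2.connectedComponentsWithStats(m); i=1+st[1:,4].argmax(); print(n,'bright blob',c[i]+[u0,v0],st[i])
    print(' expected tray centre px',px(b,[525,-234,150]),'rim corners',[px(b,[525+111*np.cos(t),-234+111*np.sin(t),171]).round().tolist() for t in (-1.187+np.pi/2*np.arange(4))])
```

```text
27.1 [ 560.1579376  -319.55806773  193.84778271] [ 0.1881163  -0.38319168 -2.51452939] [-0.17607293 -0.16659803  0.01013312] 7.8521406019626125 30.03318509319797
can 0.96 0 0
stack 0.85 0 1
tin 0.97 0 0
hub 0.99 0 0
scene bright blob [215.12256128 190.37568784] [  33   57   61   46 1999]
 expected tray centre px [208.826316   186.17175978] rim corners [[164.0, 213.0], [242.0, 208.0], [244.0, 151.0], [175.0, 155.0]]
side bright blob [379.38095238 154.        ] [57 52  6  5 21]
 expected tray centre px [392.54973594 154.16343829] rim corners [[394.0, 131.0], [352.0, 145.0], [392.0, 165.0], [435.0, 149.0]]
```

The tray hangs level over the pan at about 140 mm, and the bystanders and stack are in place. I hand in.

```bash
python3 -c "
from workcell import hand_in
print(hand_in())"
```

```text
the job is handed in; nothing more can be done
None
```

The job is handed in, with no verdict returned: the tray was peeled corner-first on the second try (the first lift came up level, so I pressed it back into its catches). It ended level and gripped over the pan, underside about 140 mm up, and the last camera check showed the stack, can, tin and hub in place.

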